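Third hand: hold a bay window against a model wall

ROBOT

A 6-joint arm with a two-finger parallel gripper is mounted at the origin on the work surface. World frame = base frame: x ahead of the robot, y to its left, z up, the work surface at z = 0. Lengths are in m, angles in rad, forces in N, time in s.
With the tool pointing down it reaches from about 0.325 to 0.85 m from the base axis. Payload 15.5 kg.
Tool frame: the origin (TCP) lies at the centre of the arm's flange, where the gripper is bolted on; the fingertips stand 191 mm ahead of it and the grasp point (between the pads) lies 172 mm ahead of it; z points along the fingers, y is the line along which they close (so a half turn about z gives the same grasp; the last joint's range is limited). The gripper opens to 91 mm and grips with 3 to 60 N. Pads are 32 mm wide; open, the fingers measure 118 mm over their backs; the gripper's body (76 mm by 178 mm) begins 60 mm behind the grasp point.
Start: joints at [-1.341, 0.494, 1.345, -0, 1.302, -0.096], TCP at [0.2, -0.592, 0.405] pointing down, gripper open.
Joint ranges: [-2.91, 2.91], [-0.82, 2.16], [0.22, 2.67], [-1.22, 4.37], [0.12, 2.79], [-3.08, 3.08]. Speed limits (rad/s): [1.89, 1.89, 2.57, 3.01, 3.01, 3.01].

INTERFACE

Orientations are given as a unit quaternion [x, y, z, w].
In Python, from cell import monitor, viewer, ctrl gives the robot as it stands. The module is installed in compiled form; this text tells all that it offers.
- The arm moves only by the tool servo_tool, never from a script. Its argument "plan" is a list of rows, each an object with "gripper": the opening, from -1 (shut) to 1 (fully open); "xyz": the shift along the tool's x, y, z in mm, a list of three; "rotation": the turn, a rotation vector about the tool's x, y, z in rad, a list of three. A call has 1 to 8 rows; each row is the pose to reach, as a shift and turn from the pose commanded when the call began, along the tool's axes at that moment; what a row does not reach only later rows make up. A row lasts 1/8 s, in which the tool goes at most 62.5 mm and 10.7 degrees, less where a joint would pass 70% of its speed; a pose out of reach is approached as far as the arm can. A call with a gripper value outside its range is refused whole. The fingers move at their own pace and stop on an object; "newtons" is the grip in N (left out, the last holds). Time passes only in rows, so rows that repeat a pose let the fingers close. It gives the time, the measured TCP pose, the force, the opening and the grip force at its end, in the units of the state.
- monitor.read_state(): the state, without advancing time (a new reading comes with each control period).
- viewer.camera(name): name is "side" or "top" or "wrist"; returns (picture, depth): 384x512x3 uint8, red, green, blue; 384x512 float32, m along the optical axis (not along the pixel's ray), 0 where there is no reading.
- viewer.camera_model(name): a dict with "K" (3x3 intrinsics, pixels), "view" (4x4, takes a point from world to camera coordinates). Camera axes: x right, y down, z forward; pixel columns grow to the right and rows downward; lengths in m; the calibration is good to about 2 mm. A picture is of the moment at which its call begins: read the wrist's pose just before it. camera_model takes no time and is no camera call; for the wrist camera it gives the pose at the moment of the call.
- ctrl.sign_off(): hands the job in; it is judged then, once.
The state is a dict: "time_s": time; "joints": joint angles; "joint_vel": joint speeds; "tau": joint torques, N m; "tcp_pos": TCP position; "orientation": TCP orientation; "contact_force": force on the tool from outside, world axes, zero at the start; "torque": the same for the moment, N m; "gripper_width": finger opening in m; "finger_force": force on a finger pad.
Only numpy, scipy, OpenCV 4.12 (cv2) and the standard library are available. Lean on these libraries where they do the work, as an engineer would, in place of code of your own. Each camera call takes 0.05 s, during which the arm holds its last target. There are 200 camera calls.

TASK

Pull the bay window straight up out of its snap stand, stand it on the jig's board with its flat back against the sprung model wall, upright, square and centred over the wall's notch, and press it into the wall with a steady 8 N or so (never over 20 N) so that I can pin it from behind. Keep pressing steadily for at least two seconds and finish while still holding it there: do not let go. Leave everything else on the desk where it is.

Things in the scene. Friction and masses are not known exactly. Their poses are not given: they have to be found in the camera images.
- bay: bay window: white model part, 70-130 g, 46 wide (x), 46 deep, 90 mm tall. Origin on its underside, z up. Flat sides at x = -23 and +23 mm (flat for y = -14 to +20), flat back at y = +20, canted front to y = -26 mm; +y points out of the flat back. A 2 mm groove runs round it at z = 6 to 16 mm. It starts upright on the stand, same x, y and axes, snapped between the jaws
- bay_back (a point): middle of the lower edge of the bay window's flat back, at (0, +20, 0) mm in the bay's frame. In place it lies at the origin of wall, with bay and wall axes parallel
- stand: wooden painting stand, fixed, 92 x 56 x 15 mm; origin: centre of its underside, on the desk. The bay stands on its top, 15 mm above the desk. Two sprung steel jaws at its x ends, reaching 21 mm above that top, snap into the bay's groove. They let go of the bay when it is pulled straight up with about 5 to 12 N; free once raised 15 mm. Grip the bay's sides above the jaws
- jig: gluing jig, fixed: plywood board 240 (x) x 170 (y) mm, 12 mm thick; origin: centre of its underside, on the desk. A back stop (200 mm long, 52 mm above the desk) runs along its +y edge; the sprung wall stands before it, parallel (same axes)
- wall: white model wall standing on the jig, x = -80 to +140 mm, 8 mm thick, 70 mm tall, with an open-topped notch 26 mm wide. Origin: on its front face, below the notch's middle, at the board's top (12 mm above the desk); x along the wall, +y into it (press this way). It slides back on springs, 0.7 N per mm (8 N at 11.5 mm), 26 mm at most; the origin moves along.
- tin: small open steel tin, 60 mm across, 45 mm tall; origin: centre of its underside; a bystander
- chimney: white model chimney block, 40 x 32 mm, 68 mm tall with two pots; origin: centre of its underside; a bystander
- gable: white stepped gable piece, 60 x 22 mm, 70 mm tall; origin: centre of its underside; a bystander
- glue: white glue bottle, 56 mm across, 150 mm tall; origin: centre of its underside; a bystander
- mug: white mug, 80 mm across, 90 mm tall; origin: centre of its underside; a bystander
- ruler: steel ruler lying flat, 200 x 30 x 4 mm; origin: centre of its underside; a bystander
- sander: cork sanding block, 60 x 35 mm, 28 mm tall; origin: centre of its underside; a bystander
Mind the look-alikes: they are no part of the job. Leave any orange or turquoise look-alike of the bay alone.

How it is judged:
By the outcome, as a careful person would: the job done as asked, in the order asked, and still so for the second after the job is handed in, while the arm keeps its last pose, push and grip.
It also fails if it takes over 46 s, if anything falls off the work surface, if the arm or the gripper's body presses on something with over 40 N, if the wrist force passes 120 N, or if a joint passes its speed limit or range.

## Working session

There is one attempt and no reset: what is moved stays moved. The work goes in short steps, Python scripts to look and compute and a tool call to move; the robot and the scene stay as the last step left them, time stands still between calls to the robot, and variables do not carry over. Pictures are saved under pics/ and viewed, at most 10 in all, crops included, and the job is handed in when it is done.

Besides the shell and the picture viewer there is one more tool, called after "Call:" by a JSON object that holds its "fn" and its "kwargs". servo_tool: Moves the arm, as the interface text tells. Its arguments: {"type":"object","properties":{"plan":{"type":"array","items":{"type":"object","properties":{"gripper":{"type":"number"},"xyz":{"type":"array","items":{"type":"number"}},"rotation":{"type":"array","items":{"type":"number"}}}}},"newtons":{"type":"number"}},"required":["plan"]}

```bash
mkdir -p pics; cat > h.py <<'E'
import numpy as np, cv2
from cell import monitor, viewer, ctrl
def grab(n,tag):
    m=viewer.camera_model(n); p,d=viewer.camera(n)
    np.savez(f'{tag}.npz',p=p,d=d,K=m['K'],V=m['view']); cv2.imwrite(f'pics/{tag}.png',cv2.cvtColor(p,cv2.COLOR_RGB2BGR)); return p,d,np.array(m['K']),np.array(m['view'])
def load(tag):
    z=np.load(f'{tag}.npz'); return z['p'],z['d'],z['K'],z['V']
def cloud(d,K,V):
    v,u=np.mgrid[:d.shape[0],:d.shape[1]]
    c=np.stack([(u-K[0,2])/K[0,0]*d,(v-K[1,2])/K[1,1]*d,d],-1)
    return (c-V[:3,3])@V[:3,:3]
def plane(uv,z,K,V):
    uv=np.atleast_2d(uv).astype(float); r=np.c_[(uv[:,0]-K[0,2])/K[0,0],(uv[:,1]-K[1,2])/K[1,1],np.ones(len(uv))]@V[:3,:3]
    o=-V[:3,:3].T@V[:3,3]; return o+r*((z-o[2])/r[:,2])[:,None]
E
python3 - <<'E'
from h import *
s=monitor.read_state(); print({k:np.round(s[k],3) for k in s})
for n in ['top','side']:
    p,d,K,V=grab(n,n+'0'); print(n,np.round(K,1).tolist(),np.round(-V[:3,:3].T@V[:3,3],3),np.round(V[:3,:3],2).tolist())
E
```

```text
{'time_s': np.float64(0.0), 'joints': array([-1.341,  0.494,  1.346, -0.   ,  1.302, -0.096]), 'joint_vel': array([-0.001,  0.002,  0.002,  0.001, -0.001, -0.   ]), 'tau': array([ 3.0000e-03, -8.7882e+01, -3.8187e+01,  7.1000e-02,  5.3000e-02,
       -0.0000e+00]), 'tcp_pos': array([ 0.2  , -0.592,  0.404]), 'orientation': array([ 0.987,  0.162, -0.   , -0.001]), 'contact_force': array([0.137, 0.828, 0.171]), 'torque': array([-0.046, -0.001, -0.021]), 'finger_force': np.float64(0.0), 'gripper_width': np.float64(0.091)}
top [[367.0, 0.0, 255.9], [0.0, 367.0, 194.8], [0.0, 0.0, 1.0]] [ 0.359 -0.062  0.899] [[0.06, -1.0, 0.01], [-0.97, -0.06, -0.22], [0.22, 0.01, -0.98]]
side [[454.6, 0.0, 251.8], [0.0, 454.6, 185.4], [0.0, 0.0, 1.0]] [0.02  0.692 0.93 ] [[-0.82, -0.58, -0.01], [-0.4, 0.57, -0.72], [0.42, -0.58, -0.7]]
```

View pics/top0.png

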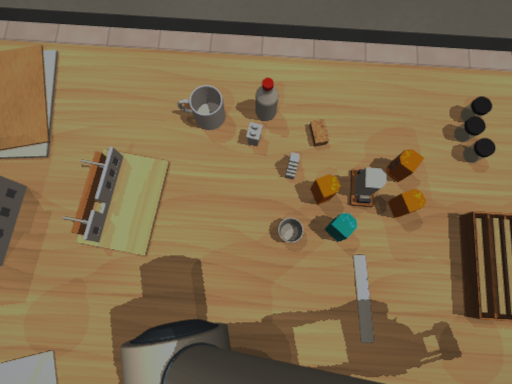

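View pics/side0.png

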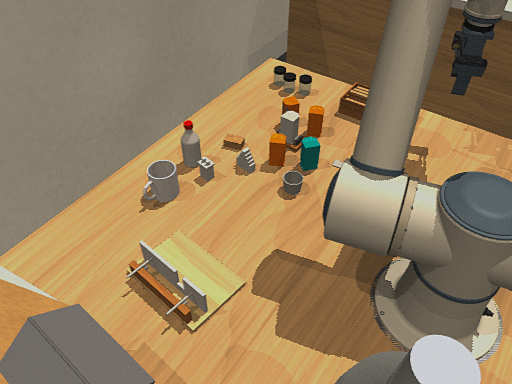

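Top view: the white bay stands on the wooden stand at (370,183). The look-alikes are orange at (326,188), (406,165) and (407,203), and turquoise at (342,227). Only the white one sits on the stand with steel jaws, so I take it as the bay and will confirm in a crop. The jig is at (122,200), with its notch near (99,207).

```bash
cat > m1.py <<'E'
from h import *
p,d,K,V=load('top0'); c=cloud(d,K,V); 
a=cv2.resize(p[130:250,300:440],None,fx=4,fy=4,interpolation=cv2.INTER_NEAREST)
b=cv2.resize(p[140:260,65:175],None,fx=4,fy=4,interpolation=cv2.INTER_NEAREST)[:480]
im=np.hstack([a[:,:400*1] if 0 else a, b]);im=cv2.resize(im,(800,int(im.shape[0]*800/im.shape[1])));cv2.imwrite('pics/crop1.png',im[...,::-1])
def rect(m,name):
    q=c[m][:,:2]; r=cv2.minAreaRect((q*1000).astype(np.float32)); print(name,m.sum(),np.round(r[0],1),np.round(r[1],1),round(r[2],1),'z',np.round(np.percentile(c[m][:,2],[5,50,95])*1000,1))
u=np.mgrid[:384,:512][1];v=np.mgrid[:384,:512][0]
hsv=cv2.cvtColor(p,cv2.COLOR_RGB2HSV); low=hsv[...,1]<60
win=lambda a,b,e,f:(u>=a)&(u<b)&(v>=e)&(v<f)
m=win(340,395,155,215)&low&(c[...,2]>.095); rect(m,'bay top')
print(np.round(1000*cv2.boxPoints(cv2.minAreaRect(c[m][:,:2].astype(np.float32)))))
w=win(70,130,140,250)&low&(c[...,2]>.072)&(c[...,2]<.09); rect(w,'wall top')
np.set_printoptions(suppress=True)
w2=win(70,175,140,260)&(c[...,2]>.006)&(c[...,2]<.018); rect(w2,'board')
for n,bx in dict(o1=(310,342,172,205),o2=(388,425,148,182),o3=(388,428,186,218),tq=(325,360,210,242)).items():
    rect(win(*bx)&(hsv[...,1]>120)&(c[...,2]>.08),n)
E
python3 m1.py
```

```text
bay top 426 [ 487.5 -196.7] [ 53.9 372. ] 41.8 z [101.7 106.  108.6]
[[ 343.  -76.]
 [ 591. -353.]
 [ 632. -317.]
 [ 384.  -40.]]
wall top 482 [524.9 305. ] [ 11.8 219.8] 82.8 z [73.9 82.5 85.5]
board 4897 [528.6 267.4] [285.1 233.3] 5.3 z [10.8 13.6 16.2]
o1 409 [ 485.2 -136.5] [ 54.5 287.9] 48.8 z [86.8 91.3 93.7]
o2 409 [ 502.1 -251.8] [ 50.7 472.5] 43.1 z [84.4 90.9 93.6]
o3 434 [ 471.4 -241.6] [ 47.5 420.9] 25.6 z [85.7 91.  93.7]
tq 406 [ 420.7 -176.7] [ 47.5 256. ] 38.8 z [88.2 91.2 93.6]
```

View pics/crop1.png

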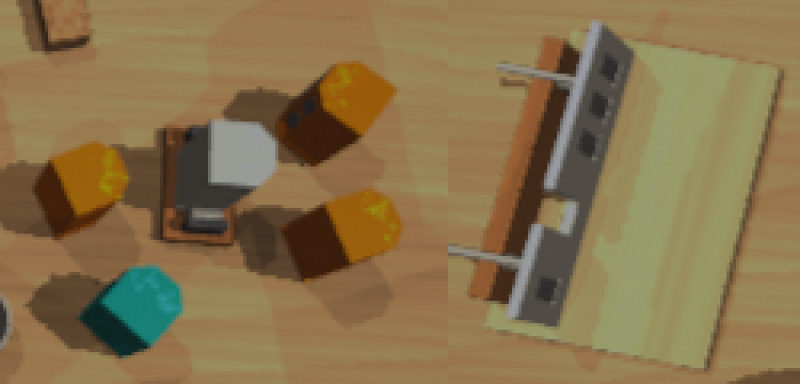

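The crop confirms it: the white bay is in the stand between steel jaws, with its flat back towards image left (world +y) and canted front to the right. The wall, its notch and the back stop also lie towards +y, so the turn is small. I now get coarse poses to aim the wrist camera.

```bash
cat > m2.py <<'E'
from h import *
p,d,K,V=load('top0'); c=cloud(d,K,V)
u=np.mgrid[:384,:512][1];v=np.mgrid[:384,:512][0]
hsv=cv2.cvtColor(p,cv2.COLOR_RGB2HSV)
win=lambda a,b,e,f:(u>=a)&(u<b)&(v>=e)&(v<f)
top=win(355,392,160,200)&(hsv[...,1]<50)&(hsv[...,2]>130)
n,l,s,ct=cv2.connectedComponentsWithStats(top.astype(np.uint8)); i=1+s[1:,4].argmax(); print(s[i],ct[i])
cs=cv2.findContours((l==i).astype(np.uint8),0,1)[0][0][:,0]
P=plane(cs,.105,K,V)[:,:2]*1000; r=cv2.minAreaRect(P.astype(np.float32)); print(r); print(np.round(cv2.approxPolyDP(P.astype(np.float32).reshape(-1,1,2),4,True)[:,0]))
w=win(75,130,140,250)&(hsv[...,1]<40)&(hsv[...,2]>140)
n,l,s,ct=cv2.connectedComponentsWithStats(w.astype(np.uint8)); 
for i in 1+np.argsort(-s[1:,4])[:4]:
    ii=np.argwhere(l==i)[:,::-1]; P=plane(ii,.082,K,V)[:,:2]*1000; print(s[i],cv2.minAreaRect(P.astype(np.float32)))
V=viewer.camera_model('wrist');st=monitor.read_state();W=np.array(V['view']);o=-W[:3,:3].T@W[:3,3]
from scipy.spatial.transform import Rotation as R
T=R.from_quat(st['orientation']).as_matrix();print('wrist cam in tool',np.round(T.T@(o-st['tcp_pos']),3),np.round(W[:3,:3]@T,2).tolist(),np.round(T,3).tolist(),np.round(V['K'],0).tolist())
E
python3 m2.py
```

```text
[366 168  20  20 361] [374.94736842 177.51246537]
((592.4453125, -320.0596618652344), (42.6830940246582, 44.819122314453125), 89.98049926757812)
[[ 613. -299.]
 [ 571. -299.]
 [ 571. -332.]
 [ 581. -341.]
 [ 602. -341.]
 [ 615. -326.]]
[ 96 147  17  52 136] ((570.916748046875, 299.60455322265625), (6.867062091827393, 124.39183807373047), 82.95508575439453)
[ 83 210  11  29  80] ((448.88885498046875, 314.9540710449219), (7.472837448120117, 64.88606262207031), 82.7467269897461)
[100 203   5  10  28] ((487.859130859375, 289.5920104980469), (6.325695037841797, 20.77765464782715), 83.0049819946289)
[ 81 160  17   4  19] ((593.7074584960938, 336.76312255859375), (38.41826248168945, 2.742629051208496), 84.06019592285156)
wrist cam in tool [0.069 0.    0.02 ] [[0.0, 1.0, -0.0], [-0.97, 0.0, -0.25], [-0.25, 0.0, 0.97]] [[0.947, 0.32, -0.0], [0.32, -0.947, 0.001], [0.0, -0.001, -1.0]] [[344.0, 0.0, 256.0], [0.0, 344.0, 191.0], [0.0, 0.0, 1.0]]
```

Coarse poses (mm): bay at about (593, -319) with yaw about 0; wall origin at about (495, 305) with yaw about -7°. I move over the bay for a close look.

Call:
{"fn": "servo_tool", "kwargs": {"plan": [{"gripper": 1,"xyz": [460,-133,0],"rotation": [0,0,-1.244]},{"gripper": 1,"xyz": [460,-133,0],"rotation": [0,0,-1.244]},{"gripper": 1,"xyz": [460,-133,0],"rotation": [0,0,-1.244]},{"gripper": 1,"xyz": [460,-133,0],"rotation": [0,0,-1.244]},{"gripper": 1,"xyz": [460,-133,0],"rotation": [0,0,-1.244]},{"gripper": 1,"xyz": [460,-133,0],"rotation": [0,0,-1.244]},{"gripper": 1,"xyz": [460,-133,0],"rotation": [0,0,-1.244]},{"gripper": 1,"xyz": [460,-133,0],"rotation": [0,0,-1.244]}]}}

```text
time_s: 1.1
tcp_pos: [0.5952, -0.3168, 0.4043]
orientation: [0.706, 0.708, 0.0, -0.0]
contact_force: [1.3, -0.9, -0.1]
gripper_width: 0.0914
finger_force: 0.0
```

```bash
cat > m3.py <<'E'
from h import *
import sys
tag=sys.argv[1]
st=monitor.read_state(); print(np.round(st['tcp_pos'],4),np.round(st['orientation'],4),np.round(st['contact_force'],2))
p,d,K,V=grab('wrist',tag); c=cloud(d,K,V)
top=(abs(c[...,2]-.105)<.008)&(d>0)&(cv2.cvtColor(p,cv2.COLOR_RGB2HSV)[...,1]<60)
n,l,s,ct=cv2.connectedComponentsWithStats(top.astype(np.uint8)); i=1+s[1:,4].argmax(); print(s[i],ct[i])
cs=cv2.findContours((l==i).astype(np.uint8),0,1)[0][0][:,0]
m=cv2.erode((l==i).astype(np.uint8),np.ones((5,5)))>0; z=np.median(c[m][:,2]); print('z',z,c[m][:,2].std())
P=plane(cs,.105,K,V)[:,:2]*1000; r=cv2.minAreaRect(P.astype(np.float32)); print(r); print(np.round(cv2.approxPolyDP(P.astype(np.float32).reshape(-1,1,2),3,True)[:,0],1).tolist(),cv2.approxPolyDP(cs.reshape(-1,1,2),3,True)[:,0].tolist())
E
python3 m3.py w1; python3 - <<'E'
import cv2
cv2.imwrite('pics/w1.png',cv2.imread('pics/w1.png'))
E
```

```text
[ 0.5952 -0.3168  0.4043] [ 7.062e-01  7.080e-01  1.000e-04 -3.000e-04] [ 1.25 -0.91 -0.14]
[ 225  163   57   57 2803] [252.38530146 189.61755262]
z 0.1045141745723411 0.0006887058789497568
((590.8597412109375, -319.68536376953125), (47.3333854675293, 45.9091911315918), 88.35272216796875)
[[570.0999755859375, -295.3999938964844], [567.7999877929688, -330.3999938964844], [579.5, -342.79998779296875], [600.7999877929688, -343.6000061035156], [613.4000244140625, -332.0], [613.5, -296.8999938964844]] [[226, 164], [225, 204], [239, 218], [264, 219], [279, 206], [280, 165]]
```

View pics/w1.png

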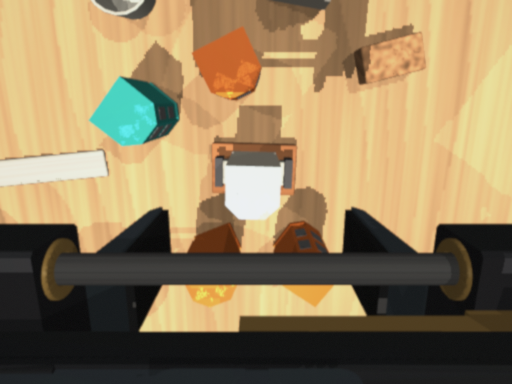

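The picture shows the white bay top at (225–280, 164–219) on the stand, between the jaws at (220,172) and (287,172), flat back up. Its height reads 104.5 mm and its centre is about (591, -317). The orange fronts at (215,260) and (303,260) clear the fingers. I go lower and take a second measurement.

Call:
{"fn": "servo_tool", "kwargs": {"plan": [{"gripper": 1,"xyz": [-2,-4,40],"rotation": [0,0,0.03]},{"gripper": 1,"xyz": [-2,-4,74],"rotation": [0,0,0.03]},{"gripper": 1,"xyz": [-2,-4,74],"rotation": [0,0,0.03]},{"gripper": 1,"xyz": [-2,-4,74],"rotation": [0,0,0.03]}]}}

```text
time_s: 1.65
tcp_pos: [0.5896, -0.3212, 0.332]
orientation: [0.718, 0.696, 0.0, 0.001]
contact_force: [0.2, -0.2, 0.8]
gripper_width: 0.0909
finger_force: 0.0
```

```bash
python3 m3.py w2; python3 - <<'E'
from h import *
p,d,K,V=load('w2');c=cloud(d,K,V)
# edges by line fits on top-face mask border
top=((abs(c[...,2]-.105)<.006)&(d>0)).astype(np.uint8)
n,l,s,ct=cv2.connectedComponentsWithStats(top); i=1+s[1:,4].argmax()
cs=cv2.findContours((l==i).astype(np.uint8),0,1)[0][0][:,0]; P=plane(cs,.105,K,V)[:,:2]*1000
x0,x1=P[:,0].min(),P[:,0].max();y1=P[:,1].max()
for nm,m in dict(L=(P[:,0]<x0+4)&(P[:,1]>y1-30)&(P[:,1]<y1-4),R=(P[:,0]>x1-4)&(P[:,1]>y1-30)&(P[:,1]<y1-4),B=(P[:,1]>y1-4)&(P[:,0]>x0+5)&(P[:,0]<x1-5)).items():
    f=cv2.fitLine(P[m].astype(np.float32),cv2.DIST_HUBER,0,.01,.01).ravel(); a=np.degrees(np.arctan2(f[1],f[0])); print(nm,m.sum(),round(a,2),np.round(f[2:],1))
E
```

```text
[ 0.5896 -0.3212  0.332 ] [7.18e-01 6.96e-01 1.00e-04 6.00e-04] [ 0.18 -0.16  0.83]
[ 222  176   75   73 4900] [259.4022449  210.08816327]
z 0.10449634922519456 0.0006278672259039329
((590.9048461914062, -319.4544372558594), (47.61109161376953, 45.87984848022461), 88.55133056640625)
[[569.2999877929688, -295.6000061035156], [568.0, -330.79998779296875], [579.5999755859375, -342.8999938964844], [600.9000244140625, -343.5], [613.2000122070312, -332.20001220703125], [613.9000244140625, -297.6000061035156]] [[223, 177], [224, 231], [240, 246], [276, 248], [295, 231], [295, 177]]
L 40 87.44 [ 568.4 -312.1]
R 40 88.02 [ 613.6 -314.7]
B 58 -0.85 [ 587.9 -296.6]
```

Call:
{"fn": "servo_tool", "kwargs": {"plan": [{"gripper": 1,"xyz": [2,1.5,45],"rotation": [0,0,0]},{"gripper": 1,"xyz": [2,1.5,85],"rotation": [0,0,0]},{"gripper": 1,"xyz": [2,1.5,85],"rotation": [0,0,0]},{"gripper": 1,"xyz": [2,1.5,85],"rotation": [0,0,0]},{"gripper": 0.2,"xyz": [2,1.5,85],"rotation": [0,0,0]},{"gripper": -1,"xyz": [2,1.5,85],"rotation": [0,0,0]},{"gripper": -1,"xyz": [2,1.5,85],"rotation": [0,0,0]},{"gripper": -1,"xyz": [2,1.5,85],"rotation": [0,0,0]}], "newtons": 35}}

```text
time_s: 2.7
tcp_pos: [0.5908, -0.3189, 0.2459]
orientation: [0.718, 0.696, 0.0, 0.0]
contact_force: [0.8, 0.4, 0.4]
gripper_width: 0.054
finger_force: 0.0
```

Call:
{"fn": "servo_tool", "kwargs": {"plan": [{"gripper": -1,"xyz": [0,0,0],"rotation": [0,0,0]},{"gripper": -1,"xyz": [0,0,0],"rotation": [0,0,0]},{"gripper": -1,"xyz": [0,0,0],"rotation": [0,0,0]},{"gripper": -1,"xyz": [0,0,0],"rotation": [0,0,0]}]}}

```text
time_s: 3.2
tcp_pos: [0.5909, -0.319, 0.2457]
orientation: [0.718, 0.696, 0.0, 0.0]
contact_force: [2.0, -0.5, -0.2]
gripper_width: 0.0457
finger_force: 35.0
```

Call:
{"fn": "servo_tool", "kwargs": {"plan": [{"gripper": -1,"xyz": [0,0,-4],"rotation": [0,0,0]},{"gripper": -1,"xyz": [0,0,-8],"rotation": [0,0,0]},{"gripper": -1,"xyz": [0,0,-12],"rotation": [0,0,0]},{"gripper": -1,"xyz": [0,0,-16],"rotation": [0,0,0]},{"gripper": -1,"xyz": [0,0,-22],"rotation": [0,0,0]},{"gripper": -1,"xyz": [0,0,-60],"rotation": [0,0,0]},{"gripper": -1,"xyz": [0,0,-115],"rotation": [0,0,0]},{"gripper": -1,"xyz": [0,0,-160],"rotation": [0,0,0]}]}}

```text
time_s: 4.2
tcp_pos: [0.5907, -0.3189, 0.4082]
orientation: [0.718, 0.696, 0.0, 0.0]
contact_force: [-0.1, -0.7, -1.3]
gripper_width: 0.0456
finger_force: 35.0
```

Bay pulled free. I carry it towards the wall, staying in front of it.

Call:
{"fn": "servo_tool", "kwargs": {"plan": [{"gripper": -1,"xyz": [55,-11,0],"rotation": [0,0,0.02]},{"gripper": -1,"xyz": [115,-23,0],"rotation": [0,0,0.03]},{"gripper": -1,"xyz": [175,-35,0],"rotation": [0,0,0.05]},{"gripper": -1,"xyz": [235,-47,0],"rotation": [0,0,0.06]},{"gripper": -1,"xyz": [295,-59,0],"rotation": [0,0,0.08]},{"gripper": -1,"xyz": [355,-71,0],"rotation": [0,0,0.09]},{"gripper": -1,"xyz": [415,-83,0],"rotation": [0,0,0.09]},{"gripper": -1,"xyz": [470,-94,0],"rotation": [0,0,0.09]}]}}

```text
time_s: 5.2
tcp_pos: [0.5107, 0.1557, 0.4062]
orientation: [0.748, 0.663, 0.0, 0.0]
contact_force: [0.7, -0.3, -1.7]
gripper_width: 0.0461
finger_force: 35.0
```

Call:
{"fn": "servo_tool", "kwargs": {"plan": [{"gripper": -1,"xyz": [50,-10,0],"rotation": [0,0,0]},{"gripper": -1,"xyz": [90,-12,0],"rotation": [0,0,0]},{"gripper": -1,"xyz": [90,-12,0],"rotation": [0,0,0]},{"gripper": -1,"xyz": [90,-12,0],"rotation": [0,0,0]}]}}

```text
time_s: 5.7
tcp_pos: [0.5102, 0.2443, 0.4058]
orientation: [0.748, 0.663, -0.0, 0.0]
contact_force: [0.4, 0.3, -0.9]
gripper_width: 0.0458
finger_force: 35.0
```

```bash
python3 - <<'E'
from h import *
st=monitor.read_state(); print(st['time_s'],np.round(st['tcp_pos'],4),np.round(st['orientation'],4),np.round(st['contact_force'],2))
grab('wrist','w3'); grab('top','top3')
E
```

```text
5.7 [0.5102 0.2443 0.4058] [ 7.484e-01  6.632e-01 -2.000e-04  1.000e-04] [ 0.45  0.35 -0.89]
```

View pics/w3.png

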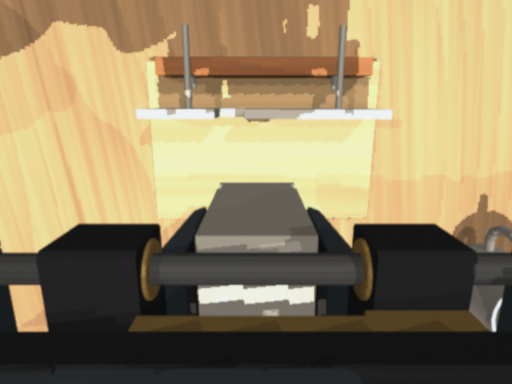

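The wrist picture shows the wall's top edge at row 113, columns 137–392, with the notch near columns 215–245. The held bay's flat back is the trapezoid (222–293, 183) to (200–315, 235).

```bash
cat > m4.py <<'E'
from h import *
import sys
tag=sys.argv[1]; pos=np.array(eval(sys.argv[2]))*1000; yaw=np.radians(float(sys.argv[3]))
ax=np.array([np.cos(yaw),np.sin(yaw)]);ay=np.array([-ax[1],ax[0]])   # bay-like axes of the tool in the world
p,d,K,V=load(tag); c=cloud(d,K,V)*1000; g=cv2.cvtColor(p,cv2.COLOR_RGB2HSV)
q=np.stack([(c[...,:2]-pos[:2])@ax,(c[...,:2]-pos[:2])@ay,c[...,2]],-1) # relative to TCP
ok=d>0
w=ok&(abs(q[...,2]-82)<6)&(q[...,1]>0)&(q[...,1]<120)&(g[...,1]<60)
rows=np.argwhere(w); print('wall top px',rows.min(0),rows.max(0),'z',np.median(q[w][:,2]))
uv=rows[:,::-1]; P=plane(uv,.082,K,V)*1000; X=(P[:,:2]-pos[:2])@ax; Y=(P[:,:2]-pos[:2])@ay
bx=np.arange(np.floor(X.min()),np.ceil(X.max())+1,1.); n,_=np.histogram(X,bx)
occ=n>0; e=np.flatnonzero(np.diff(np.r_[0,occ.astype(int),0])); print('occupied X runs',[(round(bx[a],0),round(bx[b],0)) for a,b in e.reshape(-1,2)])
cols=[(X[(uv[:,0]==u)].mean(),Y[uv[:,0]==u].min(),Y[uv[:,0]==u].max()) for u in np.unique(uv[:,0])]; C=np.array(cols)
for k in (1,2):
    f=np.polyfit(C[:,0],C[:,k],1); r=C[:,k]-np.polyval(f,C[:,0]); f=np.polyfit(C[abs(r)<2,0],C[abs(r)<2,k],1); print('front' if k==1 else 'rear','slope deg',round(np.degrees(f[0]),2),'Y at X=-15:',round(np.polyval(f,-15),1))
b=ok&(abs(q[...,0])<30)&(q[...,1]>5)&(q[...,1]<35)&(q[...,2]>pos[2]-172-70)&(q[...,2]<pos[2]-172+25)&(g[...,1]<80)
B=q[b]; 
A=np.c_[B[:,0],B[:,2],np.ones(len(B))]
k=np.ones(len(B),bool)
for _ in range(5):
    s=np.linalg.lstsq(A[k],B[k,1],rcond=None)[0]; k=abs(A@s-B[:,1])<2
print('bay back n',k.sum(),'yaw',round(-np.degrees(s[0])*-1,2),'lean dy/dz deg',round(np.degrees(s[1]),2),'Y at x0,grasp z',round(s@[0,pos[2]-172,1],1))
Bk=B[k]; print('bay z range',np.percentile(Bk[:,2],[0,.5,99,100])-pos[2]+172)
zz=pos[2]-172
for lo in (-55,-45,-35,-25,-15,-5,5):
    t=Bk[(Bk[:,2]>zz+lo)&(Bk[:,2]<zz+lo+5)]
    if len(t): print(lo,np.round([t[:,0].min(),t[:,0].max()],1))
E
python3 m4.py w3 '[0.5102,0.2443,0.4058]' -6.9
```

```text
wall top px [109 136] [118 391] z 81.4813667705339
occupied X runs [(np.float64(-105.0), np.float64(-37.0)), (np.float64(-11.0), np.float64(116.0))]
front slope deg -0.31 Y at X=-15: 56.6
rear slope deg -0.0 Y at X=-15: 63.7
bay back n 4537 yaw 0.06 lean dy/dz deg -0.0 Y at x0,grasp z 21.2
bay z range [-58.75638718 -57.82647445  24.5778385   24.98872602]
-55 [-23.7  22.2]
-45 [-23.1  21.7]
-35 [-23.4  22. ]
-25 [-23.7  22. ]
-15 [-23.6  22.1]
-5 [-23.7  22.3]
5 [-23.7  22.1]
```

Relative to the tool, the wall's origin is at X about -24.3 and Y about 56.3. The bay's back is at Y 21.2, it is centred at -0.8, square, and its underside is 58.7 mm below the grasp point. I lower it in front of the wall.

Call:
{"fn": "servo_tool", "kwargs": {"plan": [{"gripper": -1,"xyz": [0,-23.5,50],"rotation": [0,0,0.002]},{"gripper": -1,"xyz": [0,-23.5,100],"rotation": [0,0,0.002]},{"gripper": -1,"xyz": [0,-23.5,140],"rotation": [0,0,0.002]},{"gripper": -1,"xyz": [0,-23.5,157],"rotation": [0,0,0.002]},{"gripper": -1,"xyz": [0,-23.5,157],"rotation": [0,0,0.002]},{"gripper": -1,"xyz": [0,-23.5,157],"rotation": [0,0,0.002]}]}}

```text
time_s: 6.55
tcp_pos: [0.4875, 0.247, 0.2496]
orientation: [0.749, 0.662, 0.001, 0.0]
contact_force: [0.1, 1.4, -1.1]
gripper_width: 0.0459
finger_force: 35.0
```

```bash
python3 - <<'E'
from h import *
import os
st=monitor.read_state(); o=st['orientation']; y=np.degrees(2*np.arctan2(o[1],o[0]))-90; print(st['time_s'],np.round(st['tcp_pos'],4),np.round(o,4),np.round(st['contact_force'],2),y)
p,d,K,V=grab('wrist','w4')
c=cloud(d,K,V); m=(c[...,2]<.025)&(d>0)&(abs(c[...,0]-st['tcp_pos'][0])<.08)&(abs(c[...,1]-st['tcp_pos'][1]-.03)<.02); print('board z',np.median(c[m][:,2]),m.sum())
os.system(f"python3 m4.py w4 '{np.round(st['tcp_pos'],4).tolist()}' {y:.2f}")
E
```

```text
wall top px [115  64] [229 511] z 81.48167738697242
occupied X runs [(np.float64(-82.0), np.float64(108.0))]
6.55 [0.4875 0.247  0.2496] [7.495e-01 6.620e-01 6.000e-04 2.000e-04] [ 0.09  1.45 -1.12] -7.0890941228774125
board z 0.011529790742363249 13461Traceback (most recent call last):
  File "m4.py", line 15, in <module>
    f=np.polyfit(C[:,0],C[:,k],1); r=C[:,k]-np.polyval(f,C[:,0]); f=np.polyfit(C[abs(r)<2,0],C[abs(r)<2,k],1); print('front' if k==1 else 'rear','slope deg',round(np.degrees(f[0]),2),'Y at X=-15:',round(np.polyval(f,-15),1))
                                                                    ~~~~~~~~~~^^^^^^^^^^^^^^^^^^^^^^^^^^^^^^^
    raise TypeError("expected non-empty vector for x")
TypeError: expected non-empty vector for x
```

View pics/w4.png

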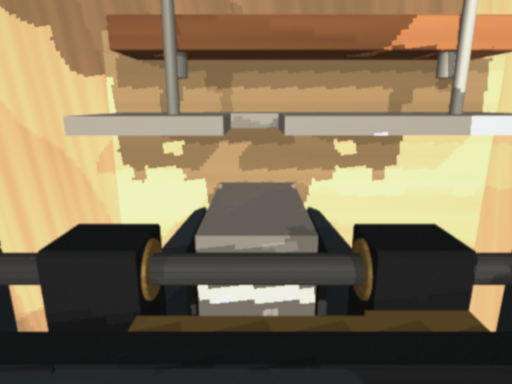

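The view shows the bay back at (222–293, 183) and the notch at columns 228–282, row 120, so they are nearly centred. The wall filter picked up bay pixels, so I restrict it.

```bash
sed -i 's/(q\[...,1\]>0)&/(q[...,1]>40)\&/' m4.py; python3 m4.py w4 '[0.4875,0.247,0.2496]' -7.09
```

```text
wall top px [115  64] [134 511] z 81.4659683294854
occupied X runs [(np.float64(-82.0), np.float64(-14.0)), (np.float64(10.0), np.float64(108.0))]
front slope deg -0.0 Y at X=-15: 56.4
rear slope deg 0.13 Y at X=-15: 64.1
bay back n 4449 yaw 0.05 lean dy/dz deg -0.05 Y at x0,grasp z 21.3
bay z range [-56.04347716 -54.94107645  24.53719088  24.98946598]
-55 [-23.5  22.4]
-45 [-22.7  22.2]
-35 [-23.2  21.9]
-25 [-22.8  21.9]
-15 [-23.6  22.2]
-5 [-23.5  22.4]
5 [-23.6  22.4]
```

Call:
{"fn": "servo_tool", "kwargs": {"plan": [{"gripper": -1,"xyz": [0,-0.8,4],"rotation": [0,0,0]},{"gripper": -1,"xyz": [0,-0.8,6],"rotation": [0,0,0]},{"gripper": -1,"xyz": [0,-0.8,6],"rotation": [0,0,0]},{"gripper": -1,"xyz": [0,-0.8,6],"rotation": [0,0,0]}]}}

```text
time_s: 7.1
tcp_pos: [0.4863, 0.2475, 0.2428]
orientation: [0.749, 0.662, 0.0, -0.0]
contact_force: [0.3, -0.5, -0.8]
gripper_width: 0.0457
finger_force: 35.0
```

Call:
{"fn": "servo_tool", "kwargs": {"plan": [{"gripper": -1,"xyz": [0,0,0.5],"rotation": [0,0,0]},{"gripper": -1,"xyz": [0,0,1],"rotation": [0,0,0]},{"gripper": -1,"xyz": [0,0,1],"rotation": [0,0,0]}]}}

```text
time_s: 7.48
tcp_pos: [0.4863, 0.2475, 0.2426]
orientation: [0.749, 0.662, 0.0, 0.0]
contact_force: [-3.5, -1.7, 19.2]
gripper_width: 0.046
finger_force: 35.0
```

Call:
{"fn": "servo_tool", "kwargs": {"plan": [{"gripper": -1,"xyz": [0,0,-0.8],"rotation": [0,0,0]},{"gripper": -1,"xyz": [0,0,-0.8],"rotation": [0,0,0]},{"gripper": -1,"xyz": [0,0,-0.8],"rotation": [0,0,0]}]}}

```text
time_s: 7.85
tcp_pos: [0.4863, 0.2475, 0.2426]
orientation: [0.749, 0.662, 0.0, 0.0]
contact_force: [-0.0, 0.1, 5.3]
gripper_width: 0.0458
finger_force: 35.0
```

Call:
{"fn": "servo_tool", "kwargs": {"plan": [{"gripper": -1,"xyz": [8,0,-0.3],"rotation": [0,0,0]},{"gripper": -1,"xyz": [18,0,-0.3],"rotation": [0,0,0]},{"gripper": -1,"xyz": [27,0,-0.3],"rotation": [0,0,0]},{"gripper": -1,"xyz": [31,0,-0.3],"rotation": [0,0,0]},{"gripper": -1,"xyz": [31,0,-0.3],"rotation": [0,0,0]},{"gripper": -1,"xyz": [31,0,-0.3],"rotation": [0,0,0]}]}}

```text
time_s: 8.6
tcp_pos: [0.49, 0.2781, 0.2428]
orientation: [0.749, 0.662, -0.0, -0.0]
contact_force: [-0.0, -0.1, -0.9]
gripper_width: 0.0457
finger_force: 35.0
```

```bash
sed -i 's/>40)&/>float(sys.argv[4]))\&/' m4.py; python3 - <<'E'
from h import *
import os
st=monitor.read_state(); o=st['orientation']; y=np.degrees(2*np.arctan2(o[1],o[0]))-90; print(st['time_s'],np.round(st['tcp_pos'],4),np.round(o,4),np.round(st['contact_force'],2),y,flush=True)
p,d,K,V=grab('wrist','w5')
os.system(f"python3 m4.py w5 '{np.round(st['tcp_pos'],4).tolist()}' {y:.2f} 23")
E
```

```text
8.6 [0.49   0.2781 0.2428] [ 7.492e-01  6.623e-01 -1.000e-04 -0.000e+00] [-0.04 -0.14 -0.85] -7.048885359859298
wall top px [187  69] [209 511] z 81.40447080693515
occupied X runs [(np.float64(-80.0), np.float64(-12.0)), (np.float64(12.0), np.float64(108.0))]
front slope deg 0.02 Y at X=-15: 25.2
rear slope deg 0.06 Y at X=-15: 34.1
bay back n 2683 yaw 0.02 lean dy/dz deg -9.94 Y at x0,grasp z 24.1
bay z range [-56.9354162  -55.73581628  24.75715843  24.9949976 ]
-55 [-29.7  29.5]
-45 [-30.   29.8]
-35 [-13.5  12.7]
-25 [-13.4  12.6]
-15 [-13.5  12.7]
-5 [-13.4  12.6]
5 [-23.7  22.1]
```

View pics/w5.png

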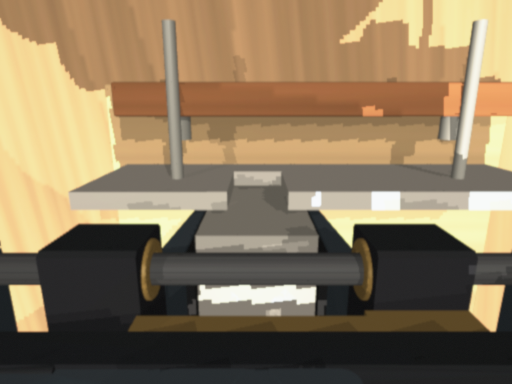

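The bay's back shows through the notch (X from -13.4 to 12.7, bay centre -0.8). It is centred within 0.5 mm, square, and about 4 mm from the wall. I press in gently.

Call:
{"fn": "servo_tool", "kwargs": {"plan": [{"gripper": -1,"xyz": [2,0.4,0.1],"rotation": [0,0,0]},{"gripper": -1,"xyz": [4,0.4,0.1],"rotation": [0,0,0]},{"gripper": -1,"xyz": [5.5,0.4,0.1],"rotation": [0,0,0]},{"gripper": -1,"xyz": [7,0.4,0.1],"rotation": [0,0,0]},{"gripper": -1,"xyz": [8.5,0.4,0.1],"rotation": [0,0,0]},{"gripper": -1,"xyz": [10,0.4,0.1],"rotation": [0,0,0]},{"gripper": -1,"xyz": [11,0.4,0.1],"rotation": [0,0,0]},{"gripper": -1,"xyz": [11,0.4,0.1],"rotation": [0,0,0]}]}}

```text
time_s: 9.65
tcp_pos: [0.4919, 0.2891, 0.2427]
orientation: [0.749, 0.662, -0.0, 0.0]
contact_force: [1.0, -5.4, -0.0]
gripper_width: 0.0458
finger_force: 35.0
```

Call:
{"fn": "servo_tool", "kwargs": {"plan": [{"gripper": -1,"xyz": [1,0,0.1],"rotation": [0,0,0]},{"gripper": -1,"xyz": [2,0,0.1],"rotation": [0,0,0]},{"gripper": -1,"xyz": [3,0,0.1],"rotation": [0,0,0]},{"gripper": -1,"xyz": [4,0,0.1],"rotation": [0,0,0]},{"gripper": -1,"xyz": [4,0,0.1],"rotation": [0,0,0]},{"gripper": -1,"xyz": [4,0,0.1],"rotation": [0,0,0]},{"gripper": -1,"xyz": [4,0,0.1],"rotation": [0,0,0]},{"gripper": -1,"xyz": [4,0,0.1],"rotation": [0,0,0]}]}}

```text
time_s: 10.65
tcp_pos: [0.4923, 0.2928, 0.2427]
orientation: [0.749, 0.662, -0.0, 0.0]
contact_force: [0.9, -6.7, 2.2]
gripper_width: 0.046
finger_force: 35.0
```

```bash
python3 - <<'E'
from h import *
import os
st=monitor.read_state(); o=st['orientation']; y=np.degrees(2*np.arctan2(o[1],o[0]))-90; print(st['time_s'],np.round(st['tcp_pos'],4),np.round(o,4),np.round(st['contact_force'],2),np.round(st['torque'],2),y,flush=True)
p,d,K,V=grab('wrist','w6')
os.system(f"python3 m4.py w6 '{np.round(st['tcp_pos'],4).tolist()}' {y:.2f} 20")
E
```

```text
10.65 [0.4923 0.2928 0.2427] [ 7.492e-01  6.623e-01 -3.000e-04  1.000e-04] [ 0.87 -6.67  2.25] [-1.12 -0.26 -0.08] -7.04827497294211
wall top px [196  69] [223 511] z 81.43889008943177
occupied X runs [(np.float64(-81.0), np.float64(109.0))]
front slope deg 0.14 Y at X=-15: 21.1
rear slope deg 0.05 Y at X=-15: 30.5
bay back n 3475 yaw 0.15 lean dy/dz deg -7.19 Y at x0,grasp z 23.4
bay z range [-56.82768181 -56.0587907   24.70120946  24.9987818 ]
-55 [-29.7  29.6]
-45 [-30.   29.6]
-35 [-29.8  29.9]
-25 [-14.   12.1]
-15 [-14.   12.2]
-5 [-13.9  12.1]
5 [-29.7  28.3]
```

View pics/w6.png

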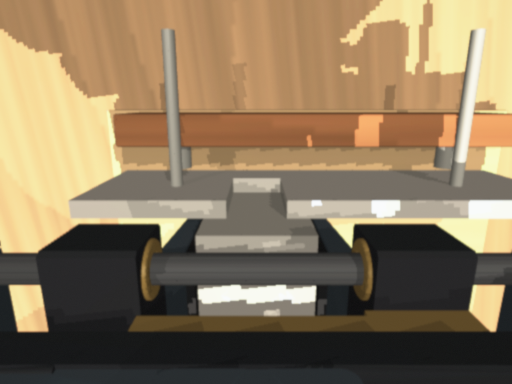

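The bay's back now lies flush on the wall. The notch centre is at -0.9 and the bay at -0.8, both axes are parallel, and the push is about 7 N. I add a little push and hold.

Call:
{"fn": "servo_tool", "kwargs": {"plan": [{"gripper": -1,"xyz": [0.7,0,0],"rotation": [0,0,0]},{"gripper": -1,"xyz": [0.7,0,0],"rotation": [0,0,0]},{"gripper": -1,"xyz": [0.7,0,0],"rotation": [0,0,0]},{"gripper": -1,"xyz": [0.7,0,0],"rotation": [0,0,0]},{"gripper": -1,"xyz": [0.7,0,0],"rotation": [0,0,0]},{"gripper": -1,"xyz": [0.7,0,0],"rotation": [0,0,0]},{"gripper": -1,"xyz": [0.7,0,0],"rotation": [0,0,0]},{"gripper": -1,"xyz": [0.7,0,0],"rotation": [0,0,0]}]}}

```text
time_s: 11.7
tcp_pos: [0.4924, 0.2934, 0.2427]
orientation: [0.749, 0.662, -0.0, 0.0]
contact_force: [0.8, -8.1, 2.3]
gripper_width: 0.0456
finger_force: 35.0
```

Call:
{"fn": "servo_tool", "kwargs": {"plan": [{"gripper": -1,"xyz": [0,0,0],"rotation": [0,0,0]},{"gripper": -1,"xyz": [0,0,0],"rotation": [0,0,0]},{"gripper": -1,"xyz": [0,0,0],"rotation": [0,0,0]},{"gripper": -1,"xyz": [0,0,0],"rotation": [0,0,0]},{"gripper": -1,"xyz": [0,0,0],"rotation": [0,0,0]},{"gripper": -1,"xyz": [0,0,0],"rotation": [0,0,0]},{"gripper": -1,"xyz": [0,0,0],"rotation": [0,0,0]},{"gripper": -1,"xyz": [0,0,0],"rotation": [0,0,0]}]}}

```text
time_s: 12.7
tcp_pos: [0.4924, 0.2934, 0.2426]
orientation: [0.749, 0.662, -0.0, 0.0]
contact_force: [0.9, -7.4, 2.1]
gripper_width: 0.046
finger_force: 35.0
```

Call:
{"fn": "servo_tool", "kwargs": {"plan": [{"gripper": -1,"xyz": [0,0,0],"rotation": [0,0,0]},{"gripper": -1,"xyz": [0,0,0],"rotation": [0,0,0]},{"gripper": -1,"xyz": [0,0,0],"rotation": [0,0,0]},{"gripper": -1,"xyz": [0,0,0],"rotation": [0,0,0]},{"gripper": -1,"xyz": [0,0,0],"rotation": [0,0,0]},{"gripper": -1,"xyz": [0,0,0],"rotation": [0,0,0]},{"gripper": -1,"xyz": [0,0,0],"rotation": [0,0,0]},{"gripper": -1,"xyz": [0,0,0],"rotation": [0,0,0]}]}}

```text
time_s: 13.7
tcp_pos: [0.4924, 0.2934, 0.2427]
orientation: [0.749, 0.662, -0.0, 0.0]
contact_force: [1.2, -8.2, 2.1]
gripper_width: 0.0459
finger_force: 35.0
```

Call:
{"fn": "servo_tool", "kwargs": {"plan": [{"gripper": -1,"xyz": [0,0,0],"rotation": [0,0,0]},{"gripper": -1,"xyz": [0,0,0],"rotation": [0,0,0]},{"gripper": -1,"xyz": [0,0,0],"rotation": [0,0,0]},{"gripper": -1,"xyz": [0,0,0],"rotation": [0,0,0]},{"gripper": -1,"xyz": [0,0,0],"rotation": [0,0,0]},{"gripper": -1,"xyz": [0,0,0],"rotation": [0,0,0]},{"gripper": -1,"xyz": [0,0,0],"rotation": [0,0,0]},{"gripper": -1,"xyz": [0,0,0],"rotation": [0,0,0]}]}}

```text
time_s: 14.7
tcp_pos: [0.4924, 0.2935, 0.2426]
orientation: [0.749, 0.662, -0.0, 0.0]
contact_force: [0.6, -8.5, 1.5]
gripper_width: 0.0458
finger_force: 35.0
```

```bash
python3 - <<'E'
from h import *
import os
st=monitor.read_state(); o=st['orientation']; y=np.degrees(2*np.arctan2(o[1],o[0]))-90; print(st['time_s'],np.round(st['tcp_pos'],4),np.round(st['contact_force'],2),y,flush=True)
p,d,K,V=grab('wrist','w7')
os.system(f"python3 m4.py w7 '{np.round(st['tcp_pos'],4).tolist()}' {y:.2f} 20")
c=cloud(d,K,V)*1000; t=st['tcp_pos']*1000; a=np.radians(y); q=c[...,:2]-t[:2]; X=q@[np.cos(a),np.sin(a)]; Y=q@[-np.sin(a),np.cos(a)]
m=(abs(X)<10)&(Y>10)&(Y<35)&(c[...,2]>84)&(c[...,2]<100)&(d>0); m2=(abs(X)<10)&(Y>10)&(Y<24)&(c[...,2]>50)&(c[...,2]<70)&(d>0)
print('back Y high',np.median(Y[m]),m.sum(),'low (through notch)',np.median(Y[m2]),m2.sum())
E
```

```text
14.7 [0.4924 0.2935 0.2426] [ 0.56 -8.49  1.51] -7.043878728929698
wall top px [196  69] [223 511] z 81.44035453164001
occupied X runs [(np.float64(-81.0), np.float64(109.0))]
front slope deg 0.15 Y at X=-15: 21.0
rear slope deg 0.04 Y at X=-15: 30.3
bay back n 3446 yaw 0.18 lean dy/dz deg -7.23 Y at x0,grasp z 23.3
bay z range [-57.28536955 -55.63226887  24.64724457  24.98478017]
-55 [-29.9  30. ]
-45 [-29.6  29.6]
-35 [-29.7  29.9]
-25 [-14.   12.1]
-15 [-14.   12.1]
-5 [-14.   12.2]
5 [-29.5  29.6]
back Y high 21.043881202667535 698 low (through notch) 21.05715902194187 480
```

The push has held at about 8 N for 3 s, with the bay upright, flush, square and centred. I hand it in.

```bash
python3 -c "
from cell import ctrl
print(ctrl.sign_off())"
```

```text
the job is handed in; nothing more can be done
None
```

I handed the job in with the bay window still gripped and pressed into the wall at about 8 N, held for over 3 s; it measured upright, square and within about 0.5 mm of the notch's centre, and I moved nothing else on purpose.

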